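# Slide the terminal tin round the bench fixtures onto the scale

## Task

Two lidded steel tins stand on the wiring bench; push the square one along the bench top, round the fixed fixtures and in through the gap between them, onto the scale plate, so that it stands centred on the plate and square to it. Keep it flat on the bench the whole way, let nothing touch the fixtures or the scale's display, and leave the round tin where it is.

Things in the scene. Friction and masses are not known exactly. Their poses are not given: they have to be found in the camera images.
- square_tin: Closed square steel tin with a flat lid, 96 x 96 mm in plan, 40 mm tall, about 0.4 kg, loose, slides with ordinary dry friction. Origin: centre of its underside; z up, x and y square to its sides. It stands on the robot's side of the fixtures, left or right of the gap: at x about -150 mm, y about +210 or -210 mm in the station frame, turned up to 15 degrees.
- round_tin: Closed round steel tin, 92 mm in diameter, 40 mm tall, about 0.4 kg, loose: a bystander, on the other side of the gap from the square tin. Origin: centre of its underside.
- station: Fixed scale: aluminium plate 140 x 140 mm with a thin black border, flush with the bench. Origin: plate centre at bench height; z up, x away from the robot, y left, square to the plate's edges (turned up to 7 degrees). Beyond the plate its grey display: x +100 to +134 mm, y -55 to +55 mm, 24 mm tall. The straightener and die block (see gap) belong to this body.
- gap (a point): Middle of the 160 mm wide gap between the two fixtures, at bench height, 10 mm nearer the robot than the plate's centre; axes as the station's. Each fixture covers x -50 to +50 mm, 46 mm tall: at y +80 to +240 mm a wire straightener with five upright yellow rollers, at y -240 to -80 mm a crimp die block. Bench nearer the robot is clear but for the tins.
Things that resemble listed ones, but are neither listed nor needed, are in the scene too. Leave any turquoise or yellow look-alike of the square_tin alone.

How it is judged (in metres and radians):
At the end, for the whole second after the job is handed in: The square tin stands flat and at rest on the scale plate, its centre within 20 mm of the plate's centre along each plate edge and its sides within 15 degrees of the plate's; the round tin is within 20 mm of where it began (x of square_tin in the frame of station between -0.02 and 0.02 m and y of square_tin in the frame of station between -0.02 and 0.02 m and (angle between the x axis of square_tin and the x axis of station, either way round below 0.26 rad or angle between the x axis of square_tin and the y axis of station, either way round below 0.26 rad) and height (world z) of square_tin below 0.006 m and angle between square_tin's own z axis and vertical below 0.08 rad and linear speed of square_tin below 0.01 m/s and distance of round_tin from where it was at the start of the episode below 0.02 m); the robot touches nothing.
It fails at once if something touches the fixtures or the scale's display (contact force between anything else and station above 0.5 N).
It fails at once if the square tin is lifted or tipped off the bench (over 15 mm or 15 degrees) (height (world z) of square_tin above 0.015 m or angle between square_tin's own z axis and vertical above 0.26 rad).
It fails at once if the round tin is moved by more than 20 mm (distance of round_tin from where it was at the start of the episode above 0.02 m).
It also fails if it takes over 45 s, if anything falls off the work surface, if the arm or the gripper's body presses on something with over 40 N, if the wrist force passes 120 N, or if a joint passes its speed limit or range.

## Robot

A 6-joint arm with a two-finger parallel gripper is mounted at the origin on the work surface. World frame = base frame: x ahead of the robot, y to its left, z up, the work surface at z = 0. Lengths are in mm, angles in rad, forces in N, time in s.
With the tool pointing down it reaches from about 350 to 875 mm from the base axis. Payload 4.2 kg.
Tool frame: the origin (TCP) lies at the very end of the fingers, on their centre line; the grasp point (between the pads) lies 19 mm behind it (arm.tcp_to_grasp is the x of the grasp point in the tool frame, in mm); x points along the fingers, z is the direction in which the jaws open and shut, and the axes are right-handed (so a half turn about x gives the same grasp; the last joint's range is limited). The gripper opens to 85 mm and grips with 20 to 120 N. Pads are 22 mm wide; open, the fingers measure 114 mm over their backs; the gripper's body (76 mm by 85 mm) begins 54 mm behind the grasp point. The pads swing forward as they close: fully open they stand 13 mm farther back than shut.
Start: joints at [1.392, 0.385, 0.008, 0, -1.194, -0.259], TCP at [264.934, 566.047, 231.312] pointing down, gripper open.
Joint ranges: [-3.14, 3.14], [-1.21, 2.06], [-1.07, 1.41], [-3.16, 2.05], [-2.99, -0.16], [-3.1, 3.1]. Speed limits (rad/s): [2.79, 2.79, 3.14, 3.14, 3.14, 3.14].

## Interface

Orientations are given as a unit quaternion [x, y, z, w].
In Python, from bench import status, get_image, job, arm gives the robot as it stands.
- The arm moves only by the tool apply_moves, never from a script. Its argument "targets" is text: rows parted by semicolons, each of 5 numbers parted by spaces: the shift along the tool's x, y, z in mm, then the turn about the tool's x in degrees, then the gripper's target within -1 to 1 (shut at 1, half-way at 0, fully open at -1). In form: dx dy dz spin hand; .... A call has 1 to 10 rows; each row is the pose to reach, as a shift and turn from the pose commanded when the call began, along the tool's axes at that moment; what a row does not reach only later rows make up. A row lasts 1/12 s, in which the tool goes at most 41.7 mm and 7.16 degrees, less where a joint would pass 70% of its speed; a pose out of reach is approached as far as the arm can. A call with a gripper value outside its range is refused whole. The fingers move at their own pace and stop on an object; the grip force is fixed at half the most. Time passes only in rows, so rows that repeat a pose let the fingers close. It gives the time, the measured TCP pose, the force and the opening at its end, in the units of the state.
- status.read_state(): the state, without advancing time (a new reading comes with each control period).
- get_image(name): name is "scene" or "side" or "wrist"; returns a dict with "img" (400x640x3 uint8, red, green, blue), "mtx" (3x3 intrinsics, pixels), "world_from_camera" (4x4, takes a point from camera to world coordinates). Camera axes: x right, y down, z forward; pixel columns grow to the right and rows downward; lengths in mm; the calibration is good to about 2 mm. A picture is of the moment at which its call begins. There is no depth.
- job.job_done(): hands the job in, once; it reports no verdict.
The state is a dict: "clock": time; "joints": joint angles; "joint_vel": joint speeds; "joint_efforts": joint torques, N m; "position": TCP position; "ee_rot": TCP orientation; "contact_force": force on the tool from outside, world axes, zero at the start; "wrist_torque": the same for the moment, N m; "gripper_width": finger opening in mm.
Only numpy, scipy, OpenCV 4.12 (cv2) and the standard library are available. Lean on these libraries where they do the work, as an engineer would, in place of code of your own. Each camera call takes 0.05 s, during which the arm holds its last target.

## Working session

There is one attempt and no reset: what is moved stays moved. The work goes in short steps, Python scripts to look and compute and a tool call to move; the robot and the scene stay as the last step left them, time stands still between calls to the robot, and variables do not carry over. Pictures are saved under pics/ and viewed, and the job is handed in when it is done.

Besides the shell and the picture viewer there is one more tool, called after "Emit:" as name(argument=value, ...) on one line, values as JSON. apply_moves: Moves the arm, as the interface text tells. Its arguments: {"type":"object","properties":{"targets":{"type":"string"}},"required":["targets"]}

```bash
mkdir -p pics; ls; python3 - <<'E'
from bench import status,get_image,job,arm
import cv2
s=status.read_state();print(s)
for n in("scene","side","wrist"):
    d=get_image(n);cv2.imwrite(f"pics/{n}0.png",d["img"][:,:,::-1]);print(n,d["mtx"].round(1).tolist(),d["world_from_camera"].round(3).tolist())
E
```

```text
pics
{'clock': 0.0, 'joints': array([ 1.39158590e+00,  3.85542059e-01,  6.62023190e-03, -5.00167149e-04,
       -1.19401533e+00, -2.58619148e-01]), 'joint_vel': array([-0.00079959,  0.00125248,  0.00035107, -0.00015117,  0.00102158,
       -0.00063477]), 'joint_efforts': array([-1.38379901e-04, -3.92288625e+01,  1.88403815e+01,  4.18594211e+00,
       -4.65943012e-03, -6.62895872e-07]), 'position': array([264.70664719, 565.52174429, 230.22798429]), 'ee_rot': array([-0.59605244, -0.37898184,  0.597321  , -0.37987087]), 'contact_force': array([-0.2857418 , -0.24394021, -0.70246492]), 'wrist_torque': array([-0.02998112, -0.03915589,  0.0291305 ]), 'gripper_width': 85.50634407262251}
scene [[486.5, 0.0, 320.0], [0.0, 486.5, 210.0], [0.0, 0.0, 1.0]] [[0.39, 0.669, -0.633, 1171.273], [0.921, -0.282, 0.269, -349.878], [0.001, -0.688, -0.726, 772.112], [0.0, 0.0, 0.0, 1.0]]
side [[440.9, 0.0, 320.7], [0.0, 440.9, 204.4], [0.0, 0.0, 1.0]] [[-0.994, -0.072, 0.078, 424.86], [-0.106, 0.647, -0.755, 651.704], [0.004, -0.759, -0.651, 679.371], [0.0, 0.0, 0.0, 1.0]]
wrist [[287.7, 0.0, 320.7], [0.0, 287.7, 198.4], [0.0, 0.0, 1.0]] [[-0.423, -0.866, -0.266, 331.629], [-0.906, 0.405, 0.121, 534.27], [0.003, 0.292, -0.956, 372.852], [0.0, 0.0, 0.0, 1.0]]
```

View pics/scene0.png

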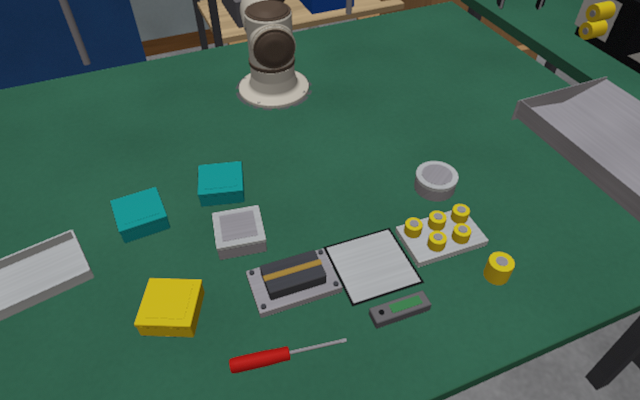

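View pics/side0.png

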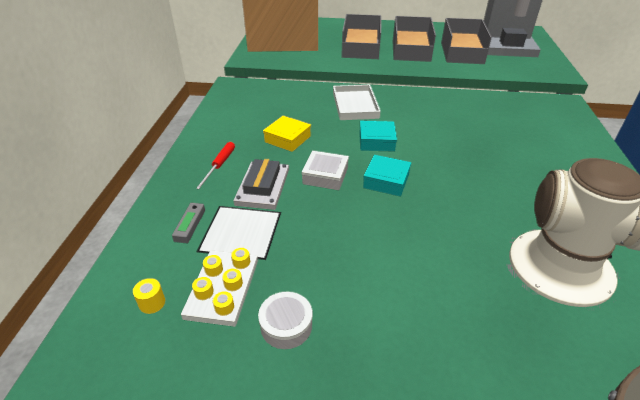

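View pics/wrist0.png

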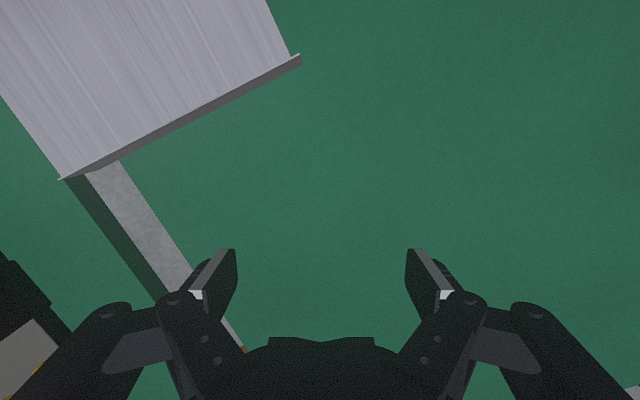

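The scene picture shows the square tin at about (238,230), the plate at (373,265), the round tin at (437,180) and the turquoise look-alikes at (221,183) and (140,213). I'll measure the plate and the tins next.

```bash
cat > h.py <<'E'
import numpy as np,cv2
from bench import status,get_image,job,arm
def ray(d,px,z):
    px=np.atleast_2d(px).astype(float);K=d["mtx"];T=d["world_from_camera"]
    r=np.c_[(px-K[:2,2])/np.array([K[0,0],K[1,1]]),np.ones(len(px))]@T[:3,:3].T
    o=T[:3,3];return (o+r*((z-o[2])/r[:,2])[:,None])[:,:2]
def proj(d,P):
    P=np.atleast_2d(P).astype(float);T=np.linalg.inv(d["world_from_camera"]);c=P@T[:3,:3].T+T[:3,3]
    p=c@d["mtx"].T;return p[:,:2]/p[:,2:]
def blob(d,seed,vmin=110,smax=60):
    hsv=cv2.cvtColor(d["img"],cv2.COLOR_RGB2HSV)
    m=((hsv[...,1]<smax)&(hsv[...,2]>vmin)).astype(np.uint8)
    n,l=cv2.connectedComponents(m,connectivity=4)
    k=l[seed[1],seed[0]]
    m=(l==k).astype(np.uint8);c=max(cv2.findContours(m,0,2)[0],key=cv2.contourArea)
    return c
def quad(c):
    return cv2.boxPoints(cv2.minAreaRect(c)) 
def rect_world(d,c,z):
    w=ray(d,cv2.convexHull(c)[:,0],z).astype(np.float32)
    r=cv2.minAreaRect(w);return r
E
python3 - <<'E'
from h import *
for n,sp,st,sr in(("scene",(373,265),(238,222),(437,175)),("side",(240,228),(326,163),(286,312))):
    d=get_image(n)
    for nm,s,z in(("plate",sp,0),("tin",st,40),("round",sr,40)):
        for v in (110,140,170):
            try:
                c=blob(d,s,v);r=rect_world(d,c,z);print(n,nm,v,cv2.contourArea(c),np.round(r[0],1),np.round(r[1],1),round(r[2],1))
            except Exception as e:print(n,nm,v,e)
    cv2.imwrite(f"pics/{n}_z.png",cv2.resize(d["img"][140:320,190:500] if n=="scene" else d["img"][120:350,170:430],None,fx=2.5,fy=2.5,interpolation=2)[:,:,::-1])
E
```

```text
scene plate 110 3997.0 [672. -26.] [141.4 141.6] 87.8
scene plate 140 3900.0 [671.9 -26.4] [139.9 140.2] 87.7
scene plate 170 3730.0 [672.  -26.2] [137.2 136.8] 87.9
scene tin 110 1751.0 [ 509.  -247.9] [ 98.8 102.6] 80.9
scene tin 140 1693.5 [ 507.6 -247.8] [97.7 98.8] 80.9
scene tin 170 251667.5 [247.4  44. ] [2243.6 1411.8] 67.2
scene round 110 935.5 [533.  204.4] [92.7 96.1] 59.3
scene round 140 886.0 [532.  204.2] [92.9 89.2] 67.1
scene round 170 251667.5 [247.4  44. ] [2243.6 1411.8] 67.2
side plate 110 5764.5 [676.5  55.3] [312.2 141.2] 87.6
side plate 140 5605.0 [676.5  55.8] [310.5 141.2] 87.6
side plate 170 5299.0 [676.9  51.2] [300.5 139.7] 87.6
side tin 110 1349.0 [ 505.7 -225.5] [144.4 104.7] 81.3
side tin 140 922.0 [ 505.8 -244. ] [108.  99.] 81.3
side tin 170 845.5 [ 506.3 -247.5] [98.9 97.4] 81.0
side round 110 2444.5 [531.1 213.7] [ 93.7 115. ] 6.2
side round 140 1984.0 [531.4 204.7] [93.2 97.5] 46.1
side round 170 1877.0 [531.8 203.5] [93.5 92.7] 60.4
```

View pics/scene_z.png

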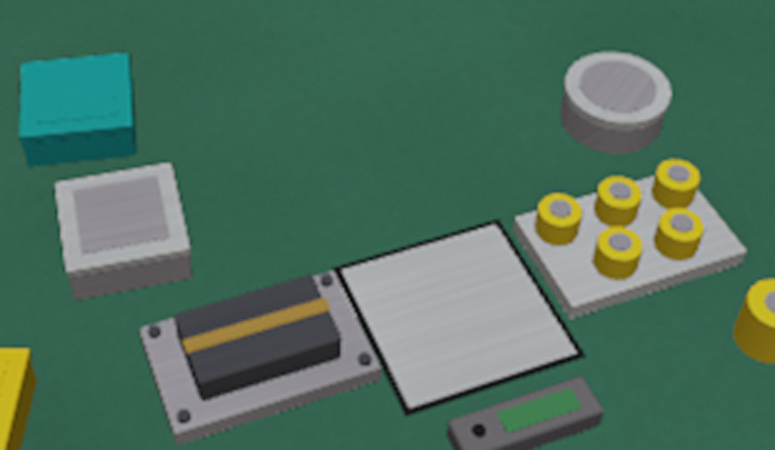

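```bash
python3 - <<'E'
from h import *
from scipy.spatial.transform import Rotation as R
s=status.read_state();print(R.from_quat(s["ee_rot"]).as_matrix().round(3), arm.__dict__.keys() if hasattr(arm,'__dict__') else dir(arm))
c0=np.array([672,-26.2]);a=np.deg2rad(-2.2);M=np.array([[np.cos(a),-np.sin(a)],[np.sin(a),np.cos(a)]])
for n in("scene","side"):
    d=get_image(n);h=cv2.cvtColor(d["img"],cv2.COLOR_RGB2HSV)
    m=((abs(h[...,0].astype(int)-90)<6)&(h[...,1]>200)&(h[...,2]>120)).astype(np.uint8)
    for c in cv2.findContours(m,0,2)[0]:
        if cv2.contourArea(c)>300:
            r=rect_world(d,c,40);print(n,cv2.boundingRect(c),r,(np.array(r[0])-c0)@M)
print((np.array([[507.3,-247.6],[532,204]])-c0)@M)
E
```

```text
[[-0.     0.906 -0.424]
 [-0.001 -0.424 -0.906]
 [-1.     0.     0.001]] dict_keys([])
scene (111, 188, 56, 44) ((379.8369445800781, -425.5821838378906), (95.03361511230469, 94.95671081542969), 3.605264902114868) [-276.6162998  -410.30330538]
scene (198, 162, 45, 33) ((354.2748718261719, -243.6693115234375), (94.81504821777344, 95.24816131591797), 75.50676727294922) [-309.14276778 -229.50579003]
side (364, 155, 47, 30) ((351.2548522949219, -242.5306854248047), (97.68401336669922, 97.59165954589844), 75.6015396118164) [-312.20427067 -228.48393512]
side (360, 121, 37, 19) ((378.4585876464844, -424.2738037109375), (97.62754821777344, 95.82211303710938), 6.236072063446045) [-278.04386662 -409.04880174]
[[-156.0795414  -227.55928185]
 [-148.73368195  224.65603009]]
```

Emit:
apply_moves(targets="0 600 718 67 -0.3; 0 600 718 67 -0.3; 0 600 718 67 -0.3; 0 600 718 67 -0.3; 0 600 718 67 -0.3; 0 600 718 67 -0.3; 0 600 718 67 -0.3; 0 600 718 67 -0.3; 0 600 718 67 -0.3; 0 600 718 67 -0.3")

```text
clock: 1.18
position: [371.3, 161.3, 231.7]
ee_rot: [0.707, -0.014, -0.707, -0.015]
contact_force: [1.0, -0.1, -0.5]
gripper_width: 55.0
```

```bash
cat >> h.py <<'E'
from scipy.spatial.transform import Rotation as R
c0=np.array([672,-26.2]);a=np.deg2rad(-2.2);M=np.array([[np.cos(a),-np.sin(a)],[np.sin(a),np.cos(a)]])
def plan(tx,ty,z,head):
    """station-frame target + heading of tool z in station frame (deg) -> tool-axes shift"""
    s=status.read_state();p=s["position"];r=R.from_quat(s["ee_rot"]).as_matrix()
    w=np.r_[c0+M@[tx,ty],z]
    hd=np.rad2deg(np.arctan2(r[1,2],r[0,2]))
    sp=-((head-2.2-hd+180)%360-180)
    print("t %.2f"%s["clock"],"pos",p.round(1),"st",((p[:2]-c0)@M).round(1),"head_st %.1f"%(hd+2.2),"F",s["contact_force"].round(2),"w %.1f"%s["gripper_width"],"q",s["joints"].round(2))
    print("shift",(r.T@(w-p)).round(1),"spin %.1f"%sp,"tool axes in station: y",(r[:2,1]@M).round(3),"z",(r[:2,2]@M).round(3))
E
python3 -c "
from h import *
plan(-156,-318,231,180)"
```

```text
t 1.18 pos [371.3 161.3 231.7] st [-307.7  175.8] head_st 179.9 F [ 0.98 -0.13 -0.49] w 55.0 q [ 0.82 -0.   -0.49  0.   -1.09 -0.86]
shift [ 4.000e-01  4.935e+02 -1.527e+02] spin -0.1 tool axes in station: y [-0.002 -1.   ] z [-1.     0.002]
```

Emit:
apply_moves(targets="0 494 -153 0 -0.3; 0 494 -153 0 -0.3; 0 494 -153 0 -0.3; 0 494 -153 0 -0.3; 0 494 -153 0 -0.3; 0 494 -153 0 -0.3; 0 494 -153 0 -0.3; 0 494 -153 0 -0.3; 0 494 -153 0 -0.3; 0 494 -153 0 -0.3")

```text
clock: 2.02
position: [480.2, -241.3, 231.5]
ee_rot: [0.707, -0.013, -0.707, -0.013]
contact_force: [1.9, 0.3, 0.3]
gripper_width: 55.2
```

```bash
python3 -c "
from h import *
plan(-156,-318,12,180)"
```

```text
t 2.02 pos [ 480.2 -241.3  231.5] st [-183.4 -222.3] head_st 180.1 F [1.94 0.26 0.35] w 55.2 q [-0.16  0.24 -0.21 -0.   -1.13  0.13]
shift [219.5  95.7 -27.1] spin 0.1 tool axes in station: y [ 0.002 -1.   ] z [-1.    -0.002]
```

Emit:
apply_moves(targets="0 96 -27 0 -0.3; 0 96 -27 0 -0.3; 0 96 -27 0 -0.3; 0 96 -27 0 -0.3; 120 96 -27 0 -0.3; 120 96 -27 0 -0.3; 120 96 -27 0 -0.3; 120 96 -27 0 -0.3; 120 96 -27 0 -0.3")

```text
clock: 2.77
position: [502.7, -335.2, 110.3]
ee_rot: [-0.706, 0.012, 0.708, 0.013]
contact_force: [0.3, 0.9, 0.5]
gripper_width: 55.6
```

```bash
python3 -c "
from h import *
plan(-156,-318,12,180)
for n in('scene','side'):
  cv2.imwrite(f'pics/{n}1.png',get_image(n)['img'][:,:,::-1])
"
```

```text
t 2.77 pos [ 502.7 -335.2  110.3] st [-157.3 -315.3] head_st 180.2 F [0.32 0.91 0.52] w 55.6 q [-0.32  0.46 -0.2   0.   -0.91  0.28]
shift [98.3  2.8 -1.7] spin 0.2 tool axes in station: y [ 0.003 -1.   ] z [-1.    -0.003]
```

View pics/side1.png

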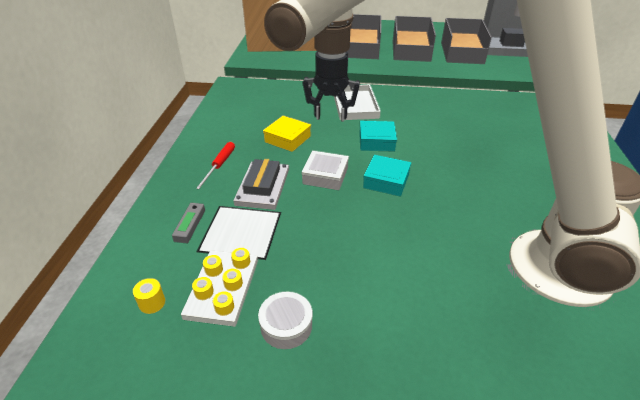

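The side picture shows the open fingers above the bench beyond the square tin, at about (332,117), with the yellow look-alike at (287,133). I'll check the clearance to it before going down.

```bash
python3 -c "
from h import *
d=get_image('scene');print((ray(d,[[148,280],[202,280],[190,324],[138,322]],40)-c0)@M)
"
```

```text
[[ -83.81775116 -413.51111631]
 [ -49.00960515 -321.39385234]
 [  33.77584722 -358.36260461]
 [  -1.33902923 -440.4041545 ]]
```

Emit:
apply_moves(targets="40 3 -2 0 -0.3; 80 3 -2 0 -0.3; 98 3 -2 0 -0.3; 98 3 -2 0 -0.3; 98 3 -2 0 -0.3")

```text
clock: 3.33
position: [506.8, -339.5, 15.0]
ee_rot: [0.708, -0.013, -0.706, -0.012]
contact_force: [-0.0, 0.2, 0.3]
gripper_width: 55.3
```

```bash
python3 -c "
from h import *
plan(-156,-300,12,180)
d=get_image('side');cv2.imwrite('pics/side2.png',d['img'][:,:,::-1])
c=blob(d,(326,163),150);r=rect_world(d,c,40);print(r,(np.array(r[0])-c0)@M)
"
```

```text
t 3.33 pos [ 506.8 -339.5   15. ] st [-153.  -319.5] head_st 180.2 F [-0.02  0.18  0.26] w 55.3 q [-0.32  0.58 -0.27  0.   -0.71  0.29]
shift [  3.  -19.5   2.9] spin 0.2 tool axes in station: y [ 0.003 -1.   ] z [-1.    -0.003]
((505.91229248046875, -246.21530151367188), (103.03738403320312, 98.26776123046875), 81.45410919189453) [-157.51938161 -226.22887505]
```

View pics/side2.png

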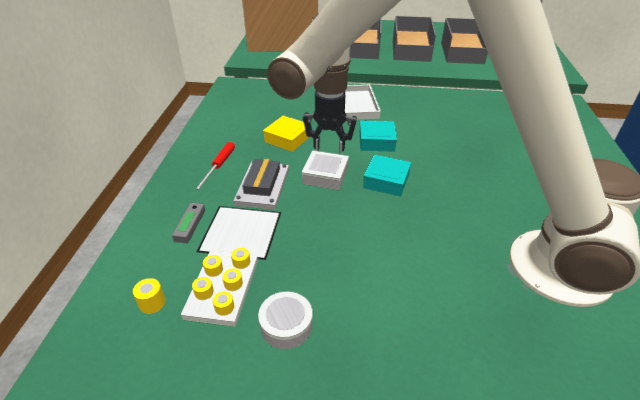

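Emit:
apply_moves(targets="4 -10 2 0 -0.3; 7 -20 3 0 -0.3; 7 -27 3 0 -0.3; 7 -33 3 0 -0.3; 7 -39 3 0 -0.3; 7 -45 3 0 -0.3; 7 -52 3 0 -0.3; 7 -60 3 0 -0.3; 7 -70 3 0 -0.3; 7 -80 3 0 -0.3")

```text
clock: 4.22
position: [505.3, -258.2, 6.4]
ee_rot: [-0.707, 0.013, 0.707, 0.013]
contact_force: [-0.7, -2.9, 2.1]
gripper_width: 55.6
```

```bash
python3 -c "
from h import *
plan(-156,-59,9,180)
d=get_image('side');cv2.imwrite('pics/side3.png',d['img'][:,:,::-1])
c=blob(d,(315,173),150);r=rect_world(d,c,40);print(r,(np.array(r[0])-c0)@M)
"
```

```text
t 4.22 pos [ 505.3 -258.2    6.4] st [-157.7 -238.3] head_st 180.1 F [-0.74 -2.86  2.06] w 55.6 q [-0.19  0.55 -0.39  0.   -0.64  0.15]
shift [  -2.6 -179.3   -2. ] spin 0.1 tool axes in station: y [ 0.002 -1.   ] z [-1.    -0.002]
((501.9102783203125, -196.21705627441406), (103.89466094970703, 98.98416900634766), 87.90280151367188) [-163.43776904 -176.42111126]
```

View pics/side3.png

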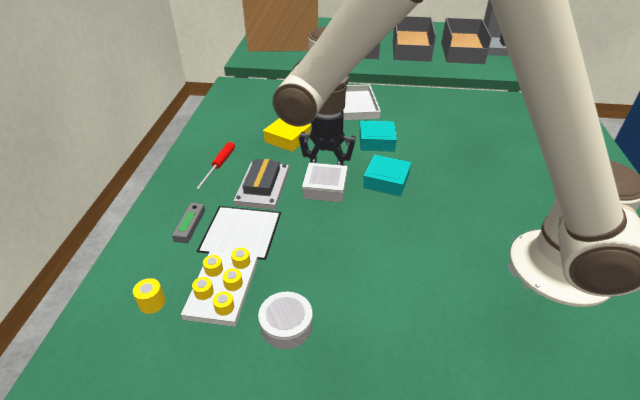

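The tin has turned square to the plate (87.9°) and both fingers are against its side, so I'll go on pushing.

Emit:
apply_moves(targets="-2 -10 0 0 -0.3; -2 -21 0 0 -0.3; -2 -32 0 0 -0.3; -2 -43 0 0 -0.3; -2 -54 0 0 -0.3; -2 -65 0 0 -0.3; -2 -76 0 0 -0.3; -2 -87 0 0 -0.3; -2 -97 0 0 -0.3; -2 -105 0 0 -0.3")

```text
clock: 5.1
position: [509.2, -152.8, 8.3]
ee_rot: [-0.707, 0.013, 0.707, 0.013]
contact_force: [1.0, -1.6, -0.1]
gripper_width: 55.5
```

```bash
python3 -c "
from h import *
plan(-158,-60,9,180)
d=get_image('scene');cv2.imwrite('pics/scene4.png',d['img'][:,:,::-1])
d=get_image('side');cv2.imwrite('pics/side4.png',d['img'][:,:,::-1])
p=proj(d,[np.r_[c0+M@[-160,-73],40]])[0];print(p)
c=blob(d,p.astype(int),150);r=rect_world(d,c,40);print(r,(np.array(r[0])-c0)@M)
"
```

```text
t 5.10 pos [ 509.2 -152.8    8.3] st [-157.9 -132.7] head_st 180.1 F [ 1.   -1.63 -0.08] w 55.5 q [ 0.01  0.5  -0.48 -0.   -0.59 -0.05]
shift [ -0.7 -72.8  -0. ] spin 0.1 tool axes in station: y [ 0.003 -1.   ] z [-1.    -0.003]
[317.25943924 203.26000124]
((506.51910400390625, -88.94142150878906), (103.89598846435547, 98.88904571533203), 87.9303970336914) [-162.95041703  -69.04762488]
```

View pics/side4.png

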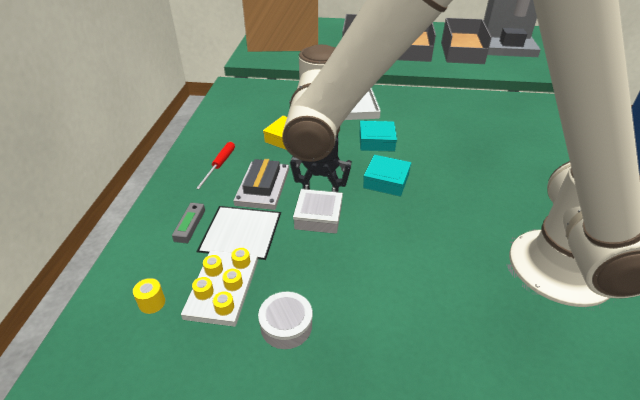

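Emit:
apply_moves(targets="0 -10 0 0 -0.3; 0 -21 0 0 -0.3; 0 -32 0 0 -0.3; 0 -43 0 0 -0.3; 0 -53 0 0 -0.3; 0 -61 0 0 -0.3; 0 -66 0 0 -0.3; 0 -69 0 0 -0.3; 0 -71 0 0 -0.3; 0 -71 0 0 -0.3")

```text
clock: 6.03
position: [511.8, -82.6, 8.3]
ee_rot: [0.707, -0.013, -0.707, -0.013]
contact_force: [0.5, -0.8, 0.5]
gripper_width: 55.3
```

```bash
python3 -c "
from h import *
plan(-158,-90,9,180)
for n in ('scene','side'):
  d=get_image(n);cv2.imwrite(f'pics/{n}5.png',d['img'][:,:,::-1])
  p=proj(d,[np.r_[c0+M@[-162,0],40]])[0];print(p)
  for v in(130,150,170,180):
    c=blob(d,p.astype(int),v);r=rect_world(d,c,40);print(v,r,(np.array(r[0])-c0)@M)
"
```

```text
t 6.03 pos [511.8 -82.6   8.3] st [-157.9  -62.5] head_st 180.1 F [ 0.48 -0.79  0.53] w 55.3 q [ 0.15  0.49 -0.51 -0.   -0.57 -0.19]
shift [-0.7 27.5  0.2] spin 0.1 tool axes in station: y [ 0.002 -1.   ] z [-1.    -0.002]
[341.19479557 195.3016105 ]
130 ((510.31549072265625, -21.085102081298828), (96.55620574951172, 99.32740783691406), 87.84539031982422) [-161.761684     -1.09558626]
150 ((247.38134765625, 43.9915771484375), (2243.57373046875, 1411.7586669921875), 67.19583892822266) [-427.00017377   53.83966033]
170 ((247.38134765625, 43.9915771484375), (2243.57373046875, 1411.7586669921875), 67.19583892822266) [-427.00017377   53.83966033]
180 ((247.38134765625, 43.9915771484375), (2243.57373046875, 1411.7586669921875), 67.19583892822266) [-427.00017377   53.83966033]
[313.01242734 225.56477307]
130 ((508.8874816894531, -18.581722259521484), (105.87055206298828, 98.99596405029297), 87.54768371582031) [-163.28473974    1.35113022]
150 ((509.0460205078125, -19.056903839111328), (104.95623016357422, 98.62240600585938), 87.56471252441406) [-163.1080766     0.88238485]
170 ((509.273681640625, -21.507049560546875), (98.77409362792969, 98.07391357421875), 87.4314956665039) [-162.78652755   -1.5572155 ]
180 ((509.61322021484375, -21.468055725097656), (97.74967956542969, 97.14164733886719), 87.72920227050781) [-162.44873613   -1.50521626]
```

View pics/scene5.png

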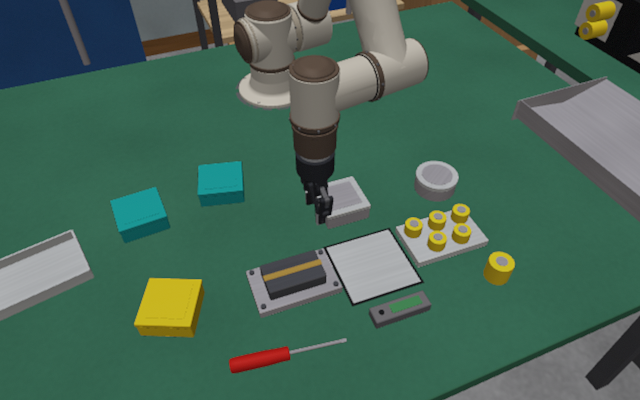

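The scene picture shows the tin in front of the gap at about (345,197), with both cameras putting it within 2 mm of the gap's centre line. Next I'll back off, rise, turn 90° and come down behind it.

Emit:
apply_moves(targets="0 15 0 0 -0.3; 0 25 0 0 -0.3; -40 25 0 0 -0.3; -80 25 0 0 -0.3; -95 25 30 -7 -0.3; -95 15 60 -14 -0.3; -95 -10 88 -21 -0.3; -95 -35 88 -28 -0.3; -95 -61 88 -35 -0.3; -95 -61 88 -42 -0.3")

```text
clock: 6.97
position: [426.4, -16.7, 103.9]
ee_rot: [0.664, 0.244, -0.663, 0.244]
contact_force: [-0.3, -0.6, -0.6]
gripper_width: 55.8
```

```bash
python3 -c "
from h import *
plan(-246,-1.5,103,-90)"
```

```text
t 6.97 pos [426.4 -16.7 103.9] st [-2.458e+02  1.000e-01] head_st -137.4 F [-0.32 -0.61 -0.57] w 55.8 q [ 0.34  0.2  -0.64 -0.   -0.73  0.36]
shift [0.9 1.  1.2] spin -47.4 tool axes in station: y [ 0.677 -0.736] z [-0.736 -0.677]
```

Emit:
apply_moves(targets="0 1 1 -7 -0.3; 0 1 1 -14 -0.3; 0 1 1 -21 -0.3; 0 1 1 -28 -0.3; 0 1 1 -35 -0.3; 0 1 1 -42 -0.3; 0 1 1 -47.4 -0.3; 0 1 1 -47.4 -0.3")

```text
clock: 7.63
position: [425.8, -20.7, 103.2]
ee_rot: [-0.511, -0.488, 0.511, -0.488]
contact_force: [-0.4, 0.1, 0.3]
gripper_width: 55.4
```

```bash
python3 -c "
from h import *
plan(-246,-1.5,9,-90)"
```

```text
t 7.63 pos [425.8 -20.7 103.2] st [-246.3   -3.9] head_st -90.5 F [-0.36  0.05  0.28] w 55.4 q [ 0.34  0.2  -0.64 -0.   -0.73  1.19]
shift [94.2  0.3 -2.4] spin -0.5 tool axes in station: y [ 1.    -0.008] z [-0.008 -1.   ]
```

Emit:
apply_moves(targets="40 0 -2 0 -0.3; 80 0 -2 0 -0.3; 94 0 -2 0 -0.3; 94 0 -2 0 -0.3; 94 8 -2 0 -0.3; 94 16 -2 0 -0.3; 94 22 -2 0 -0.3; 94 28 -2 0 -0.3; 94 34 -2 0 -0.3; 94 40 -2 0 -0.3")

```text
clock: 8.47
position: [465.9, -20.5, 9.9]
ee_rot: [-0.512, -0.488, 0.512, -0.488]
contact_force: [-3.8, 0.4, 1.5]
gripper_width: 55.5
```

```bash
python3 -c "
from h import *
plan(-60,-1.5,9,-90)
for n in ('scene','side'):
  d=get_image(n);cv2.imwrite(f'pics/{n}6.png',d['img'][:,:,::-1])
  p=proj(d,[np.r_[c0+M@[-145,0],40]])[0];print(p)
  for v in(130,140,170,180):
    c=blob(d,p.astype(int),v);r=rect_world(d,c,40);print(v,r,(np.array(r[0])-c0)@M)
"
```

```text
t 8.47 pos [465.9 -20.5   9.9] st [-206.2   -2.2] head_st -90.5 F [-3.8   0.36  1.51] w 55.5 q [ 0.31  0.42 -0.64 -0.   -0.51  1.22]
shift [  0.8 146.2  -2. ] spin -0.5 tool axes in station: y [ 1.    -0.009] z [-0.009 -1.   ]
[344.27032014 200.60775795]
130 ((524.7911376953125, -23.414775848388672), (97.65266418457031, 99.5877456665039), 86.8895034790039) [-147.20727572   -2.86785449]
140 ((524.7772827148438, -23.80807113647461), (97.27577209472656, 98.29360961914062), 87.16729736328125) [-147.20602274   -3.26139175]
170 ((247.38134765625, 43.9915771484375), (2243.57373046875, 1411.7586669921875), 67.19583892822266) [-427.00017377   53.83966033]
180 ((247.38134765625, 43.9915771484375), (2243.57373046875, 1411.7586669921875), 67.19583892822266) [-427.00017377   53.83966033]
[305.06697687 224.74599233]
130 ((525.5757446289062, -20.414100646972656), (105.88814544677734, 98.97541809082031), 87.27792358398438) [-146.53843646    0.1607283 ]
140 ((525.8704223632812, -20.71502685546875), (105.59729766845703, 98.42961120605469), 87.52029418945312) [-1.46232424e+02 -1.28664068e-01]
170 ((526.48193359375, -23.494129180908203), (98.6852798461914, 96.7519760131836), 87.47633361816406) [-145.51467988   -2.88224339]
180 ((526.4009399414062, -23.345474243164062), (97.83967590332031, 96.48746490478516), 87.53126525878906) [-145.60132037   -2.73680719]
```

View pics/side6.png

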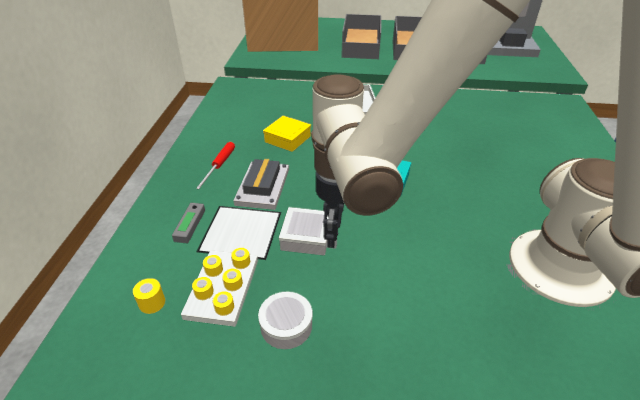

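The tin is in contact, square, and about 3 mm right of the centre line. I'll push it in now, in two calls.

Emit:
apply_moves(targets="1 9 0 -0.5 -0.3; 1 18 -1 -0.5 -0.3; 1 28 -1 -0.5 -0.3; 1 38 -1 -0.5 -0.3; 1 48 -2 -0.5 -0.3; 1 58 -2 -0.5 -0.3; 1 68 -2 -0.5 -0.3; 1 77 -3 -0.5 -0.3; 1 84 -3 -0.5 -0.3; 1 90 -3 -0.5 -0.3")

```text
clock: 9.4
position: [556.8, -21.4, 8.2]
ee_rot: [-0.509, -0.49, 0.51, -0.49]
contact_force: [-2.8, 0.4, 1.5]
gripper_width: 55.4
```

```bash
python3 -c "
from h import *
plan(-60,-1.5,9,-90)
for n in ('scene','side'):
  d=get_image(n);cv2.imwrite(f'pics/{n}7.png',d['img'][:,:,::-1])
"
```

```text
t 9.40 pos [556.8 -21.4   8.2] st [-115.3    0.4] head_st -90.0 F [-2.79  0.44  1.53] w 55.4 q [ 0.25  0.53 -0.41 -0.   -0.63  1.28]
shift [-0.8 55.3  1.9] spin 0.0 tool axes in station: y [1. 0.] z [ 0. -1.]
```

View pics/scene7.png

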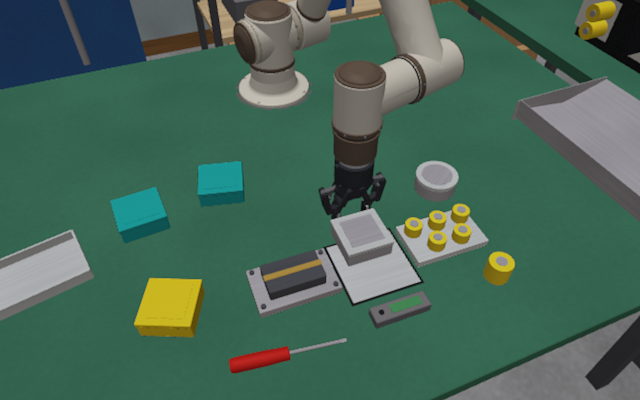

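View pics/side7.png

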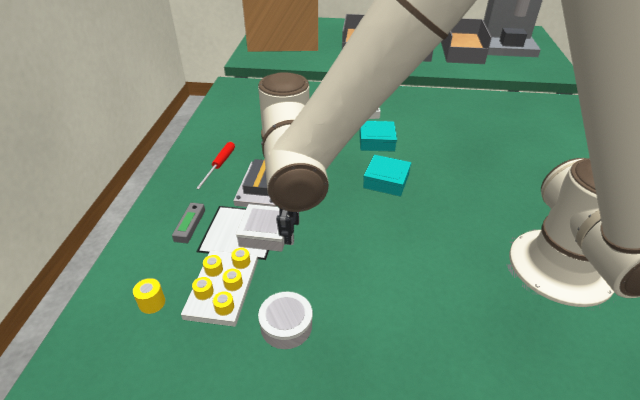

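Scene picture: the tin (362,232) is entering the gap square, clear of both fixtures. I'll finish the push slowly.

Emit:
apply_moves(targets="0 7 0 0 -0.3; 0 15 0 0 -0.3; 0 23 0 0 -0.3; 0 31 0 0 -0.3; 0 38 0 0 -0.3; 0 44 0 0 -0.3; 0 49 0 0 -0.3; 0 52 0 0 -0.3; 0 54 0 0 -0.3; 0 54 0 0 -0.3")

```text
clock: 10.33
position: [610.6, -23.5, 8.3]
ee_rot: [0.51, 0.49, -0.509, 0.491]
contact_force: [-0.9, -0.4, -0.8]
gripper_width: 55.5
```

```bash
python3 -c "
from h import *
plan(-60,-1.5,9,-90)
for n in ('scene','side'):
  d=get_image(n);cv2.imwrite(f'pics/{n}8.png',d['img'][:,:,::-1])
"
```

```text
t 10.33 pos [610.6 -23.5   8.3] st [-61.5   0.3] head_st -90.0 F [-0.89 -0.38 -0.82] w 55.5 q [ 0.23  0.6  -0.27  0.   -0.7   1.31]
shift [-0.7  1.5  1.8] spin 0.0 tool axes in station: y [1. 0.] z [ 0. -1.]
```

View pics/scene8.png

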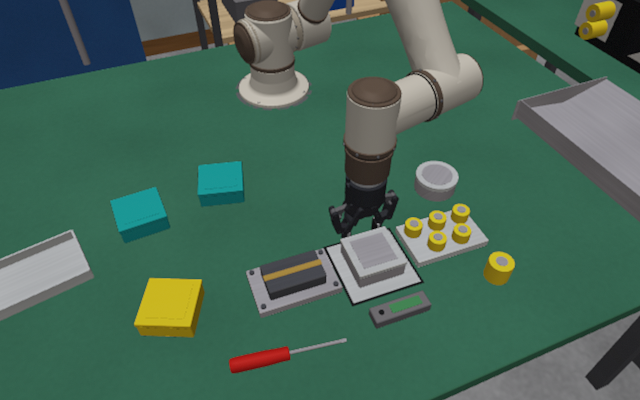

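The tin now sits on the plate, at about (374,256). I'll back off straight and measure.

Emit:
apply_moves(targets="0 -10 0 0 -0.3; 0 -30 0 0 -0.3; 0 -60 0 0 -0.3; 0 -60 0 0 -0.3; -40 -90 0 0 -0.3; -80 -110 0 0 -0.3; -110 -120 0 0 -0.3; -110 -120 0 0 -0.3; -110 -120 0 0 -0.3")

```text
clock: 11.18
position: [491.9, -18.2, 121.6]
ee_rot: [0.512, 0.489, -0.506, 0.492]
contact_force: [-0.2, -0.2, -0.9]
gripper_width: 55.6
```

```bash
python3 -c "
from h import *
plan(-60,-1.5,9,-90)
for n in ('scene','side'):
  d=get_image(n)
  q=np.array([[-48,-48],[48,-48],[48,48],[-48,48]]);w=np.c_[c0+q@M.T,[40]*4];p=proj(d,w);print(n,p.round(1).tolist())
  ctr=p.mean(0).astype(int);x0,y0=ctr[0]-65,ctr[1]-50
  cv2.imwrite(f'pics/{n}9.png',cv2.resize(d['img'][y0:y0+100,x0:x0+130],None,fx=6,fy=6,interpolation=2)[:,:,::-1]);print('crop',x0,y0)
  h=cv2.cvtColor(d['img'],cv2.COLOR_RGB2HSV)
  # inner lid panel: slightly darker grey/violet
  print(d['img'][ctr[1]-4:ctr[1]+5:4,ctr[0]-4:ctr[0]+5:4].tolist())
"
```

```text
t 11.18 pos [491.9 -18.2 121.6] st [-180.3    1. ] head_st -89.9 F [-0.18 -0.19 -0.92] w 55.6 q [ 0.29  0.27 -0.47  0.   -0.82  1.24]
shift [113.6 119.4   3. ] spin 0.1 tool axes in station: y [1.    0.001] z [ 0.001 -1.   ]
scene [[340.8, 239.7], [360.8, 277.4], [407.4, 262.5], [385.0, 226.8]]
crop 308 201
[[[149, 147, 153], [148, 146, 152], [150, 148, 154]], [[147, 145, 152], [148, 146, 152], [150, 148, 154]], [[149, 147, 153], [149, 148, 153], [152, 150, 156]]]
side [[265.7, 205.6], [223.9, 201.5], [209.6, 231.0], [254.5, 235.8]]
crop 173 168
[[[219, 216, 219], [216, 213, 217], [218, 215, 217]], [[214, 211, 215], [213, 210, 213], [212, 210, 213]], [[216, 213, 216], [213, 211, 213], [215, 212, 217]]]
```

View pics/scene9.png

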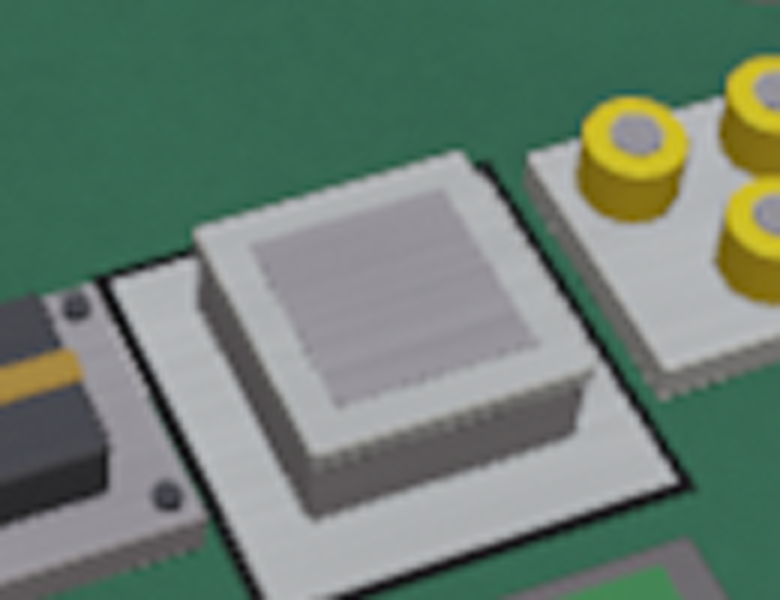

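View pics/side9.png

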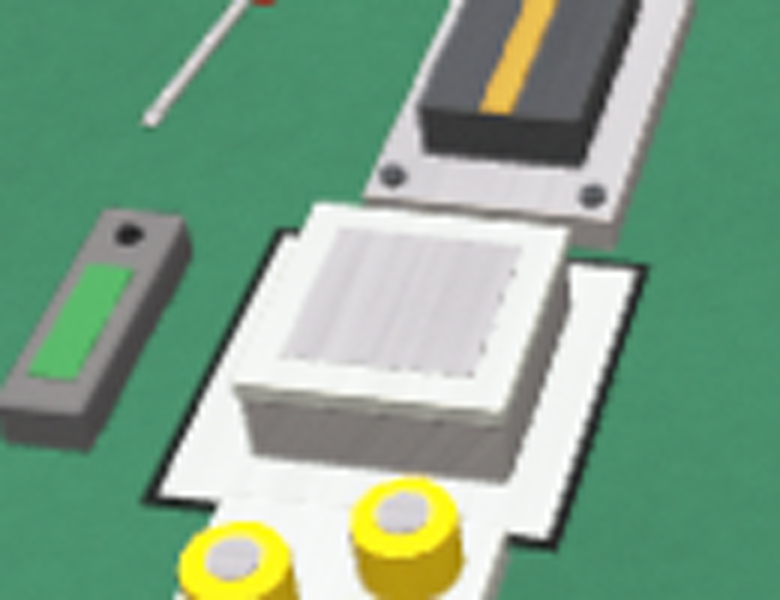

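Both crops show the tin flat and square on the plate. In crop pixels the lid corners are at (195,233), (315,455), (590,370), (463,152) in the scene view and (315,205), (568,230), (503,412), (235,387) in the side view. I'll turn those into positions.

```bash
python3 -c "
from h import *
C={'scene':([(195,233),(315,455),(590,370),(463,152)],(308,201)),'side':([(315,205),(568,230),(503,412),(235,387)],(173,168))}
for n,(c,o) in C.items():
  d=get_image(n);w=(ray(d,np.array(c)/6+o,40)-c0)@M;print(n,w.round(1).tolist(),w.mean(0).round(1))
  p=proj(d,[[532,204,40]])[0];cc=blob(d,p.astype(int),140);print('round',rect_world(d,cc,40))
print(status.read_state()['clock'])
"
```

```text
scene [[-48.0, -48.6], [46.8, -48.0], [47.5, 45.9], [-48.9, 48.9]] [-0.7 -0.4]
round ((532.0281982421875, 204.3364715576172), (93.26212310791016, 89.16995239257812), 67.11949157714844)
side [[43.6, -46.2], [-53.0, -46.3], [-53.3, 49.8], [41.2, 51.5]] [-5.4  2.2]
round ((531.8609619140625, 205.49392700195312), (93.44707489013672, 98.52062225341797), 6.253401279449463)
11.3833
```

```bash
python3 -c "
from bench import job
print(job.job_done())"
```

```text
the job is handed in; nothing more can be done
None
```

I pushed the square tin sideways with the part-open fingers until it was in line with the gap. I then went round behind it, pushed it straight in onto the plate, backed the arm clear and handed the job in at about 11.4 s.

- **Square tin:** it stands flat on the plate and square to it. The scene camera puts its centre at about (-1, 0) mm from the plate's centre, and the side camera at about (-5, +2) mm. The two disagree by 4 to 5 mm, but both are well within 20 mm.
- **Round tin:** it shows no movement beyond measuring noise of about 1 mm.
- **Fixtures and display:** no contact showed in the pictures, and the force readings between moves stayed at or below about 4 N. Contact with the fixtures could not be measured separately.

No check failed, and the hand-in reported no verdict.

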